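# Nudge the flange plate home on its locating pins

## Robot

A 6-joint arm with a two-finger parallel gripper is mounted at the origin on a cart in front of the work surface, level with it; the furniture and walls round the work are solid. World frame = base frame: x ahead of the robot, y to its left, z up, the work surface at z = 0. Lengths are in m, angles in rad, forces in N, time in s.
With the tool pointing down it reaches from about 0.35 to 0.975 m from the base axis. Payload 7.1 kg.
Tool frame: the origin (TCP) lies midway between the tips of the shut fingers; the grasp point (between the pads) lies 19 mm behind it; z points along the fingers, y is the direction in which the jaws open and shut (so a half turn about z gives the same grasp; the last joint's range is limited). The gripper opens to 88 mm and grips with 3 to 60 N. Pads are 20 mm wide; open, the fingers measure 115 mm over their backs; the gripper's body (75 mm by 178 mm) begins 61 mm behind the grasp point.
Start: joints at [-1.31, 0.423, 1.63, -0, 1.089, -0.019], TCP at [0.173, -0.601, 0.223] pointing down, gripper open.
Joint ranges: [-3, 3], [-0.9, 2.11], [0.09, 2.58], [-1.31, 4.45], [0.11, 2.69], [-2.54, 2.54]. Speed limits (rad/s): [2.39, 2.39, 3.01, 3.14, 3.14, 3.14].

## Interface

Orientations are given as a 3x3 rotation matrix whose columns are the frame's x, y, z axes.
In Python, from plant import r gives the robot as it stands. The module is installed in compiled form; this text tells all that it offers.
- The arm moves only by the tool drive_tool, never from a script. Its argument "series" is a list that holds one entry, the list of rows, each a list of 5 numbers: the finger opening in mm, from 0 to 87.8, then the shift along the tool's x, y, z in mm, then the turn about the tool's z in degrees. A call has 1 to 8 rows; each row shifts and turns the commanded pose from where the row before left it, along the tool's axes as they then stand; what a row does not reach is not made up. A row lasts 1/8 s, in which the tool goes at most 62.5 mm and 10.7 degrees, less where a joint would pass 70% of its speed; a pose out of reach is approached as far as the arm can. A call is refused whole if a number of a shift passes 62.5 or a number of a turn 10.7, either way. A call with a gripper value outside its range is refused whole. The fingers move at their own pace and stop on an object; the grip force is fixed at half the most. Time passes only in rows, so rows that do not move let the fingers close. It gives the time, the measured TCP pose, the force and the opening at its end, in the units of the state.
- r.read_state(): the state, without advancing time (a new reading comes with each control period).
- r.camera(name): name is "scene" or "top" or "wrist"; returns a dict with "image" (480x640x3 uint8, red, green, blue), "fx", "fy", "cx", "cy" (pixels), "origin" and "orientation" of the camera in the world. Camera axes: x right, y down, z forward; pixel columns grow to the right and rows downward; lengths in m; the calibration is good to about 2 mm. A picture is of the moment at which its call begins. There is no depth.
- r.sign_off(): hands the job in, once; it reports no verdict.
The state is a dict: "time_s": time; "joint_positions": joint angles; "qd": joint speeds; "joint_torque": joint torques, N m; "ee_pos": TCP position; "tool_rot": TCP orientation; "contact_force": force on the tool from outside, world axes, zero at the start; "ft_torque": the same for the moment, N m; "grip_width": finger opening in m.
Only numpy, scipy, OpenCV 4.12 (cv2) and the standard library are available. Lean on these libraries where they do the work, as an engineer would, in place of code of your own. Each camera call takes 0.05 s, during which the arm holds its last target.

## Task

The rectangular flange plate has been left askew on the test fixture, hung up on top of its two locating pins. Without gripping or lifting it, push it sideways by its edges with your fingertips until both small holes drop over the pins and it lies flat on the fixture, then move your fingers clear. Leave the hex key and the screw beside the fixture where they are.

Things in the scene. Friction and masses are not known exactly. Their poses are not given: they have to be found in the camera images.
- plate: loose flat aluminium plate, 100 (x) x 140 (y) x 10 mm, about 0.3 kg, with a 36 mm bore in the middle and two 14 mm through holes. Origin: centre of the underside; z out of its top face, x along its short side towards the edge nearer the two holes (front). It starts tilted about 0.13 rad: front part on the pin tips, rear (-x) edge on the base. A few newtons slide it.
- fixture: dark steel test fixture fixed to the bench; base 20 mm thick, from -110 to +80 mm in x and -100 to +94 mm in y. Origin: on the bench top, straight under where the plate's centre belongs. The seated plate's frame is parallel to it, with its origin at (0, 0, 20) mm. The plate starts 16 to 32 mm too far to -x, 4 to 13 mm too far to -y, turned up to 0.1 rad. Open at -x, +x and -y.
- rail_face (a point): middle of the inner face of the fixture's aluminium side rail, at (-15, +71, 32) mm in the fixture frame. The rail stands 24 mm above the base, is 14 mm thick, runs along x from -80 to +50 mm and faces -y, 1 mm from the seated plate's +y edge: a plate held flat against it and then pushed in +x meets the pins correctly.
- pin_left (a point): tip of the +y locating pin: 10 mm diameter, standing 11 mm above the base's top, tapering over its top 4 mm to a 5 mm flat; at (10, +45, 31) mm in the fixture frame
- pin_right (a point): tip of the -y locating pin, the same, at (10, -45, 31) mm in the fixture frame
- hole_left (a point): centre of the plate's +y hole (14 mm diameter) at the underside, at (10, +45, 0) mm in the plate frame
- hole_right (a point): centre of the plate's -y hole, at (10, -45, 0) mm in the plate frame; once both holes are over the pins the front of the plate drops about 11 mm and the holes' rear edges stop against the pins
- hex_key: bystander, not to be moved: black L-shaped hex key, 122 x 42 mm, 6 mm thick, lying flat; origin at the centre of its underside
- screw: bystander, not to be moved: black socket-head screw standing on its head, 13 mm across, 36 mm tall; origin at the centre of its underside
Mind the look-alikes: they are no part of the job. Several things have the shape of the plate; the one meant has the colours described above.

How it is judged:
At the end, for the whole second after the job is handed in: The plate lies flat on the fixture (underside within 2.5 mm of the base's top, tilt under 0.03 rad, turned less than 0.07 rad), its centre within 5 mm of its place and each hole's centre within 5 mm of its pin, at rest; the hex key and the screw within 15 mm of where they stood (z of plate in the frame of fixture between 0.0175 and 0.0225 m and horizontal distance between plate and fixture below 0.005 m and angle between the x axis of plate and the x axis of fixture, either way round below 0.07 rad and angle between plate's own z axis and vertical below 0.03 rad and horizontal distance between hole_left and pin_left below 0.005 m and horizontal distance between hole_right and pin_right below 0.005 m and linear speed of plate below 0.01 m/s and distance of each of hex_key, screw from where it was at the start of the episode below 0.015 m); the robot touches nothing.
It fails at once if the plate is lifted or carried (its middle rises to more than 17 mm above the base; it starts at about 7 mm) (z of plate in the frame of fixture above 0.037 m).
It fails at once if the plate is tipped up or turned over (angle between plate's own z axis and vertical above 0.35 rad).
It fails at once if the plate is pushed off the fixture (horizontal distance between plate and fixture above 0.09 m).
It fails at once if the hex key or the screw is shifted by more than 15 mm (distance of any of hex_key, screw from where it was at the start of the episode above 0.015 m).
It also fails if it takes over 51 s, if anything falls off the work surface, if the arm or the gripper's body presses on something with over 40 N, if the wrist force passes 120 N, or if a joint passes its speed limit or range.

## Working session

There is one attempt and no reset: what is moved stays moved. The work goes in short steps, Python scripts to look and compute and a tool call to move; the robot and the scene stay as the last step left them, time stands still between calls to the robot, and variables do not carry over. Pictures are saved under pics/ and viewed, and the job is handed in when it is done.

Besides the shell and the picture viewer there is one more tool, called after "Request:" by a JSON object that holds its "method" and its "body". drive_tool: Moves the arm, as the interface text tells. Its arguments: {"type":"object","properties":{"series":{"type":"array"}},"required":["series"]}

```bash
mkdir -p pics; cat > h.py <<'E'
import numpy as np, cv2
from plant import r
def snap(n,f):
    c=r.camera(n); cv2.imwrite('pics/'+f+'.png',c['image'][:,:,::-1]); np.savez('pics/'+f+'.npz',**c); return c
def ray(c,u,v,z):
    d=np.array([(u-c['cx'])/c['fx'],(v-c['cy'])/c['fy'],1.]); d=c['orientation']@d; o=np.array(c['origin'])
    return o+d*(z-o[2])/d[2]
def proj(c,p):
    q=np.array(c['orientation']).T@(np.array(p)-c['origin']); return np.array([c['fx']*q[0]/q[2]+c['cx'],c['fy']*q[1]/q[2]+c['cy']])
E
python3 - <<'E'
from h import *
for n in ('scene','top'):
    c=snap(n,n+'0'); print(n,c['fx'],c['cx'],c['cy'],c['origin'],c['orientation'])
s=r.read_state(); print(s['ee_pos'],s['tool_rot'],s['time_s'],s['contact_force'])
E
```

```text
scene 528.6873003023911 320.3879945977921 237.43469402975217 [0.01771135 0.48250291 0.69895703] [[-0.59630202 -0.54388647  0.59043324]
 [-0.80255023  0.38708059 -0.45396228]
 [ 0.0183587  -0.74455095 -0.66731315]]
top 621.2018429610938 325.0698348784333 242.623572222902 [0.44602116 0.04994393 1.26161419] [[ 0.02434595 -0.99371158  0.10929118]
 [-0.99967573 -0.02501562 -0.00476027]
 [ 0.00746433 -0.10913984 -0.99399838]]
[ 0.17249849 -0.60018893  0.22196298] [[ 9.61113423e-01  2.76153734e-01 -3.22729197e-04]
 [ 2.76153913e-01 -9.61112439e-01  1.37665168e-03]
 [ 6.99884562e-05 -1.41224134e-03 -9.99999000e-01]] 0.1 [-1.24936606  1.00661015 -0.11688503]
```

View pics/scene0.png

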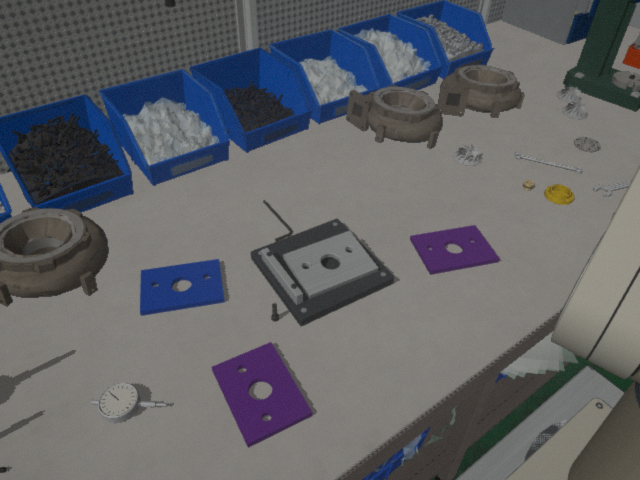

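View pics/top0.png

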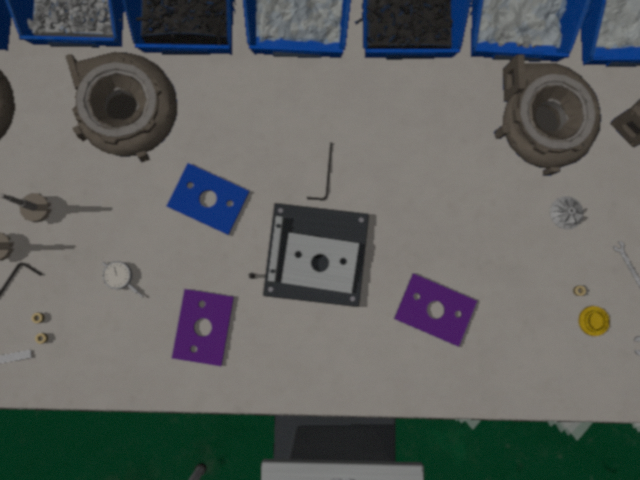

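The top view shows the grey plate (~(320,262)) on the dark base, rail at left (~(275,245)), hex key at (328,175) and screw at (258,275). I'll zoom in and measure.

```bash
python3 - <<'E'
from h import *
c=np.load('pics/top0.npz'); im=c['image'][:,:,::-1]
cr=im[190:315,240:385]; cv2.imwrite('pics/topz.png',cv2.resize(cr,None,fx=5,fy=4.7,interpolation=cv2.INTER_CUBIC)) 
c=np.load('pics/scene0.npz'); im=c['image'][:,:,::-1]
cr=im[190:330,240:400]; cv2.imwrite('pics/scz.png',cv2.resize(cr,None,fx=4,fy=4,interpolation=cv2.INTER_CUBIC))
E
```

```text
(no output)
```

View pics/topz.png

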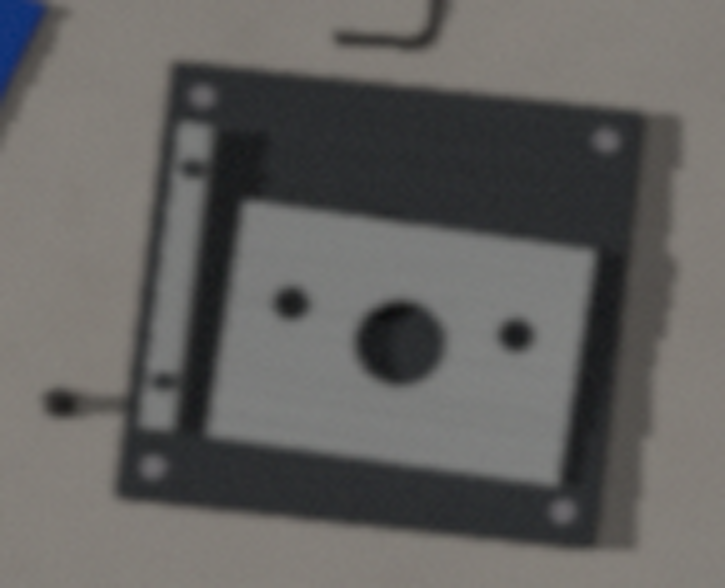

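View pics/scz.png

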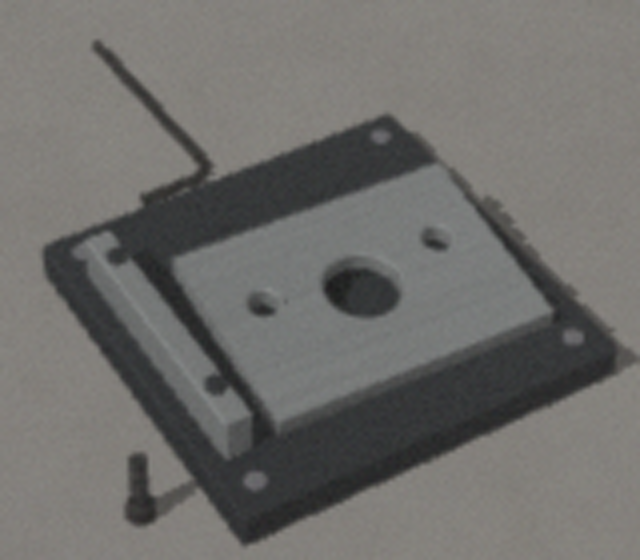

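```bash
cat > fit.py <<'E'
from h import *
def rigid(A,B):
    A=np.array(A,float);B=np.array(B,float);a=A.mean(0);b=B.mean(0);X=A-a;Y=B-b
    th=np.arctan2((X[:,0]*Y[:,1]-X[:,1]*Y[:,0]).sum(),(X*Y).sum())
    R=np.array([[np.cos(th),-np.sin(th)],[np.sin(th),np.cos(th)]]); t=b-R@a
    return th,R,t,(A@R.T+t-B)
E
python3 - <<'E'
from fit import *
c=np.load('pics/top0.npz')
P=lambda X,Y,z:ray(c,240+X/5-.4,190+Y/4.7-.4,z)[:2]
base=[P(173,63,.02),P(645,110,.02),P(598,547,.02),P(117,495,.02)]
m=[(.08,.094),(.08,-.1),(-.11,-.1),(-.11,.094)]
th,R,t,e=rigid(m,base); print('fixture',th,t,(e*1e3).round(1))
rail=[P(178,120,.044),P(213,123,.044),P(175,432,.044),P(138,428,.044)]
print('rail in fix',((np.array(rail)-t)@R*1e3).round(1))
th0=th;R0=R;t0=t
zf,zr=.0425,.030
pl=[P(241,199,zf),P(597,248,zf),P(562,487,zr),P(207,437,zr)]
hl=[P(292,303,.039),P(517,335,.039)]
m=[(.05,.07),(.05,-.07),(-.05,-.07),(-.05,.07)]
th,R,t,e=rigid(m,pl); print('plate',th-th0,((t-t0)@R0*1e3).round(1),(e*1e3).round(1))
print('corners in fix',((np.array(pl)-t0)@R0*1e3).round(1),'holes',((np.array(hl)-t0)@R0*1e3).round(1))
print('screw',((P(62,403,.036)-t0)@R0*1e3), 'hex', (P(340,38,.006)-t0)@R0*1e3,(P(430,45,.006)-t0)@R0*1e3)
s=r.read_state(); print(s['ee_pos'],s['tool_rot'][:,1])
# scene check
c=np.load('pics/scene0.npz')
P=lambda X,Y,z:ray(c,240+X/4-.4,190+Y/4-.4,z)[:2]
b=[P(388,115,.02),P(612,350,.02),P(245,530,.02),P(45,250,.02)]
print('scene base',(np.array(b)-t0)@R0*1e3)
E
```

```text
fixture -0.08504102617082879 [0.5746467  0.06280308] [[ 1.8  0.8]
 [ 0.9 -1.1]
 [-0.9 -0.5]
 [-1.7  0.8]]
rail in fix [[ 50.4  86. ]
 [ 50.7  72. ]
 [-80.2  71.7]
 [-80.1  86.2]]
plate -0.03357598044060682 [-32.8 -12.4] [[-0.6 -1.4]
 [-0.   0.7]
 [ 0.8  1.3]
 [-0.2 -0.6]]
corners in fix [[ 20.   57.4]
 [ 14.9 -84.7]
 [-85.8 -82. ]
 [-80.3  59.9]] holes [[-21.1  32.5]
 [-24.8 -57.3]]
screw [-72.6633875  117.97869478] hex [99.1544873  27.69630971] [100.15548981  -9.30421396]
[ 0.17249849 -0.60018893  0.22196298] [ 0.27615373 -0.96111244 -0.00141224]
scene base [[  79.47841141  -96.52831856]
 [-108.3062234   -93.43963281]
 [-112.55148761   98.00860503]
 [  78.27068555   94.61145652]]
```

Fixture at (0.575, 0.063) with yaw −0.085. The rail corners agree to 1 mm. The plate is at (−33, −12) mm with yaw −0.03, within the stated ranges. Plan: push its −y edge to the rail with two fingertips, then push the rear edge in +x.

```bash
cat > go.py <<'E'
from h import *
import sys
T0=np.array([.5746,.0628]);TH=-.08504
R0=np.array([[np.cos(TH),-np.sin(TH)],[np.sin(TH),np.cos(TH)]])
def rep():
    s=r.read_state(); M=s['tool_rot']; p=(R0.T@(s['ee_pos'][:2]-T0))*1e3; f=R0.T@s['contact_force'][:2]
    print('t',s['time_s'],'fix',p.round(1),'z',round(s['ee_pos'][2]*1e3,1),'yaw_rel_deg',np.degrees(np.arctan2(M[1,0],M[0,0])-TH).round(2),'f',f.round(1),s['contact_force'][2].round(1),'w',s['grip_width'],'q',s['joint_positions'].round(2))
    return s
def plan(x,y,z):
    s=rep(); w=np.r_[T0+R0@np.array([x,y])/1e3,z/1e3]; print('tool shift mm',(s['tool_rot'].T@(w-s['ee_pos'])*1e3).round(1))
E
python3 -c "
from go import *
plan(-35,-115,200)"
```

```text
t 0.1 fix [-344.3 -694.7] z 222.0 yaw_rel_deg 20.9 f [-1.3  0.9] -0.1 w 0.08821908497295755 q [-1.31  0.42  1.63  0.    1.09 -0.02]
tool shift mm [ 495.8 -431.2   22.6]
```

Request:
{"method": "drive_tool", "body": {"series": [[[50, 42, -36, 0, 0], [50, 42, -36, 0, 0], [50, 42, -36, 0, 0], [50, 42, -36, 0, 0], [50, 42, -36, 0, 0], [50, 42, -36, 0, 0], [50, 42, -36, 0, 0], [50, 42, -36, 0, 0]]]}}

```text
time_s: 1.1
ee_pos: [0.4167, -0.2294, 0.2226]
tool_rot: [[0.961, 0.276, -0.0], [0.276, -0.961, 0.0], [-0.0, -0.0, -1.0]]
contact_force: [1.2, 0.3, 0.0]
grip_width: 0.05
```

Request:
{"method": "drive_tool", "body": {"series": [[[50, 42, -36, 0, 0], [50, 42, -36, 0, 0], [50, 42, -36, 0, 0], [50, 34, -35, 0, 0], [50, 0, 0, 0, -10], [50, 0, 0, 0, -10], [50, 0, 0, 0, -10], [50, 0, 0, 0, -10]]]}}

```text
time_s: 2.1
ee_pos: [0.53, -0.0493, 0.2223]
tool_rot: [[0.554, 0.833, -0.001], [0.833, -0.554, 0.0], [-0.0, -0.001, -1.0]]
contact_force: [-0.4, -0.8, -0.3]
grip_width: 0.0501
```

Request:
{"method": "drive_tool", "body": {"series": [[[50, 0, 0, 0, -10], [50, 0, 0, 0, -10], [50, 0, 0, 0, -9], [50, 0, 0, 0, 0]]]}}

```text
time_s: 2.6
ee_pos: [0.5301, -0.0494, 0.2224]
tool_rot: [[0.088, 0.996, -0.001], [0.996, -0.088, 0.0], [0.0, -0.001, -1.0]]
contact_force: [0.5, 0.3, 0.5]
grip_width: 0.0503
```

```bash
python3 -c "
from go import *
plan(-35,-115,100); snap('wrist','w1');snap('scene','s1')"
```

```text
t 2.6 fix [ -34.8 -115.6] z 222.4 yaw_rel_deg 89.82 f [0.5 0.4] 0.5 w 0.050291290528260854 q [-0.12  0.29  1.83 -0.    1.02 -0.03]
tool shift mm [ 6.000e-01 -1.000e-01  1.224e+02]
```

View pics/w1.png

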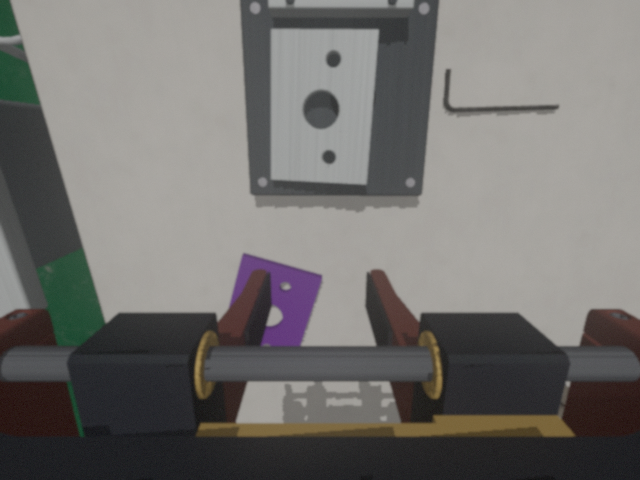

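View pics/s1.png

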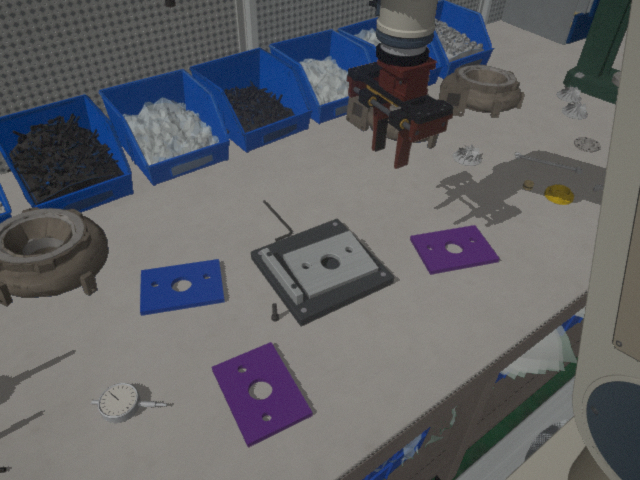

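Request:
{"method": "drive_tool", "body": {"series": [[[50, 0, 0, 50, 0], [50, 0, 0, 50, 0], [50, 0, 0, 50, 0], [50, 0, 0, 30, 0], [50, 0, 0, 0, 0]]]}}

```text
time_s: 3.32
ee_pos: [0.5285, -0.0493, 0.0407]
tool_rot: [[0.089, 0.996, -0.005], [0.996, -0.089, 0.001], [0.0, -0.005, -1.0]]
contact_force: [-0.1, 0.2, 0.4]
grip_width: 0.0503
```

```bash
python3 -c "
from go import *
plan(-35,-100,25); snap('scene','s2')
c=np.load('pics/s2.npz'); cv2.imwrite('pics/s2z.png',cv2.resize(c['image'][150:350,220:460,::-1],None,fx=3,fy=3,interpolation=cv2.INTER_CUBIC))"
```

```text
t 3.325 fix [ -36.4 -115.6] z 40.7 yaw_rel_deg 89.79 f [-0.1  0.2] 0.4 w 0.05028817534049165 q [-0.12  0.57  1.93  0.    0.64 -0.03]
tool shift mm [15.6  1.4 15.7]
```

View pics/s2z.png

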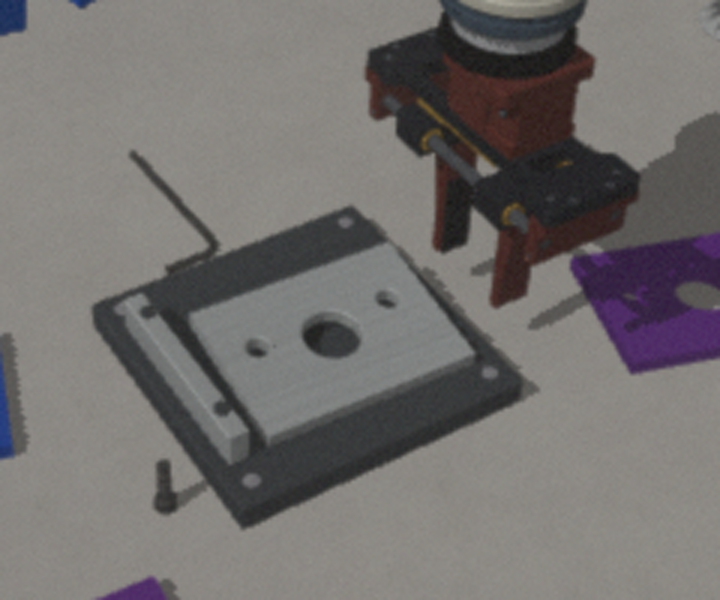

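The fingers are clear of the plate's −y side, with tips about (450,250) and (505,300) in the crop. Next I lower them and approach.

Request:
{"method": "drive_tool", "body": {"series": [[[50, 0, 0, 16, 0], [50, 0, 0, 0, 0], [50, 8, 0, 0, 0], [50, 5, 0, 0, 0], [50, 3, 0, 0, 0], [50, 0, 0, 0, 0]]]}}

```text
time_s: 4.12
ee_pos: [0.5318, -0.0332, 0.0269]
tool_rot: [[0.086, 0.996, 0.0], [0.996, -0.086, -0.0], [0.0, 0.0, -1.0]]
contact_force: [-0.9, -0.1, -0.1]
grip_width: 0.0503
```

```bash
python3 -c "
from go import *
plan(-35,-79,25); snap('scene','s3')
c=np.load('pics/s3.npz'); cv2.imwrite('pics/s3z.png',cv2.resize(c['image'][150:350,220:460,::-1],None,fx=3,fy=3,interpolation=cv2.INTER_CUBIC))"
```

```text
t 4.125 fix [-34.5 -99.3] z 26.9 yaw_rel_deg 89.93 f [-0.9 -0.2] -0.1 w 0.050253556630769525 q [-0.08  0.6   1.93  0.    0.61  0.  ]
tool shift mm [20.3 -0.5  1.9]
```

View pics/s3z.png

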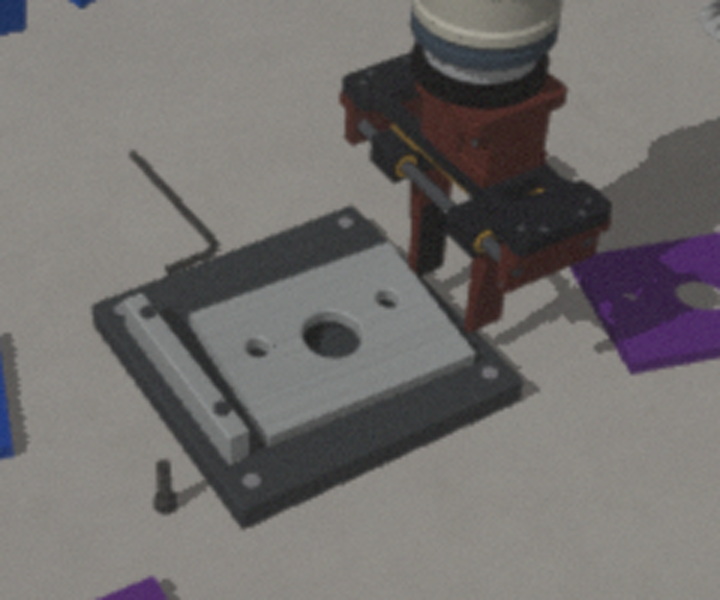

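Request:
{"method": "drive_tool", "body": {"series": [[[50, 3, 0, 1, 0], [50, 2, 0, 0, 0], [50, 2, 0, 0, 0], [50, 2, 0, 0, 0]]]}}

```text
time_s: 4.68
ee_pos: [0.5326, -0.0246, 0.0257]
tool_rot: [[0.087, 0.996, 0.0], [0.996, -0.087, -0.0], [-0.0, 0.0, -1.0]]
contact_force: [-0.0, -1.5, 0.0]
grip_width: 0.0501
```

Request:
{"method": "drive_tool", "body": {"series": [[[50, 2, 0, 0, 0], [50, 2, 0, 0, 0], [50, 1, 0, 0, 0]]]}}

```text
time_s: 5.05
ee_pos: [0.5329, -0.0194, 0.0257]
tool_rot: [[0.086, 0.996, -0.0], [0.996, -0.086, -0.0], [-0.0, -0.0, -1.0]]
contact_force: [0.9, -1.7, -0.9]
grip_width: 0.0502
```

```bash
python3 -c "
from go import *
plan(-35,-79,25); snap('scene','s4')
c=np.load('pics/s4.npz'); cv2.imwrite('pics/s4z.png',cv2.resize(c['image'][150:350,220:460,::-1],None,fx=3,fy=3,interpolation=cv2.INTER_CUBIC))"
```

```text
t 5.05 fix [-34.6 -85.5] z 25.7 yaw_rel_deg 89.91 f [ 1.  -1.6] -0.9 w 0.050192864923453345 q [-0.06  0.6   1.93 -0.    0.61  0.03]
tool shift mm [ 6.5 -0.4  0.7]
```

View pics/s4z.png

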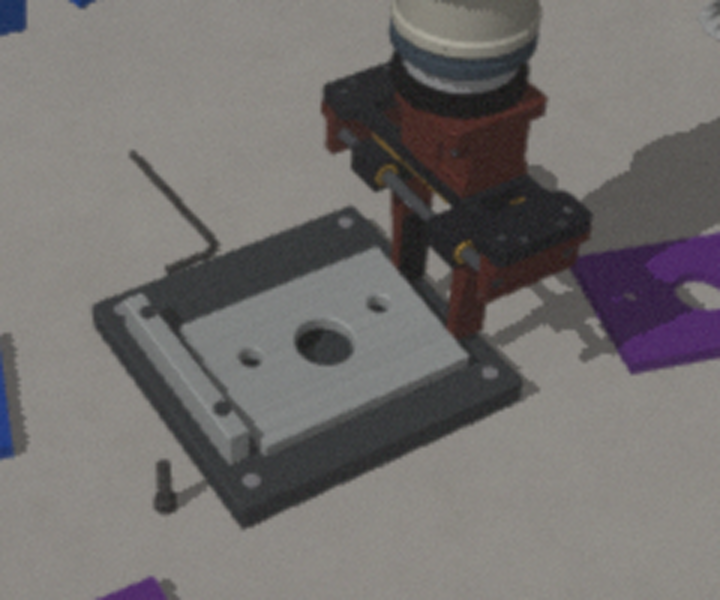

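The plate is sliding to the rail at about 1.7 N. I'll continue in 1 mm steps until it meets the rail.

Request:
{"method": "drive_tool", "body": {"series": [[[50, 1, 0, 0, 0], [50, 1, 0, 0, 0], [50, 1, 0, 0, 0], [50, 1, 0, 0, 0]]]}}

```text
time_s: 5.6
ee_pos: [0.5332, -0.0155, 0.0257]
tool_rot: [[0.087, 0.996, -0.0], [0.996, -0.087, -0.0], [-0.0, -0.0, -1.0]]
contact_force: [0.6, -0.6, -1.0]
grip_width: 0.0501
```

Request:
{"method": "drive_tool", "body": {"series": [[[50, 1, 0, 0, 0], [50, 1, 0, 0, 0]]]}}

```text
time_s: 5.85
ee_pos: [0.5334, -0.0135, 0.0257]
tool_rot: [[0.087, 0.996, 0.0], [0.996, -0.087, 0.0], [0.0, 0.0, -1.0]]
contact_force: [-1.2, -1.7, -0.8]
grip_width: 0.0501
```

Request:
{"method": "drive_tool", "body": {"series": [[[50, 1, 0, 0, 0]]]}}

```text
time_s: 5.98
ee_pos: [0.5335, -0.0126, 0.0257]
tool_rot: [[0.087, 0.996, -0.0], [0.996, -0.087, -0.0], [-0.0, -0.0, -1.0]]
contact_force: [-1.8, -6.5, -1.0]
grip_width: 0.05
```

```bash
python3 -c "
from go import *
rep(); snap('scene','s5');snap('top','t5')
c=np.load('pics/s5.npz'); cv2.imwrite('pics/s5z.png',cv2.resize(c['image'][190:330,240:400,::-1],None,fx=4,fy=4,interpolation=cv2.INTER_CUBIC))
c=np.load('pics/t5.npz'); cv2.imwrite('pics/t5z.png',cv2.resize(c['image'][190:315,240:385,::-1],None,fx=5,fy=4.7,interpolation=cv2.INTER_CUBIC))"
```

```text
t 5.975 fix [-34.5 -78.6] z 25.7 yaw_rel_deg 89.91 f [-1.3 -6.7] -1.0 w 0.05001045527199167 q [-0.05  0.6   1.93 -0.    0.61  0.04]
```

View pics/s5z.png

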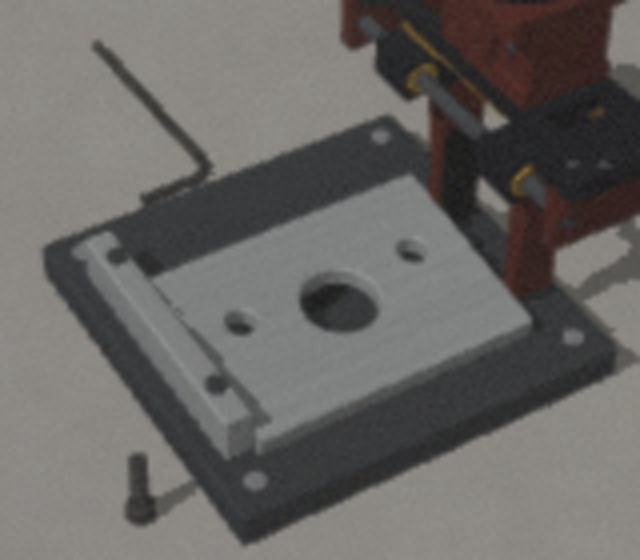

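View pics/t5z.png

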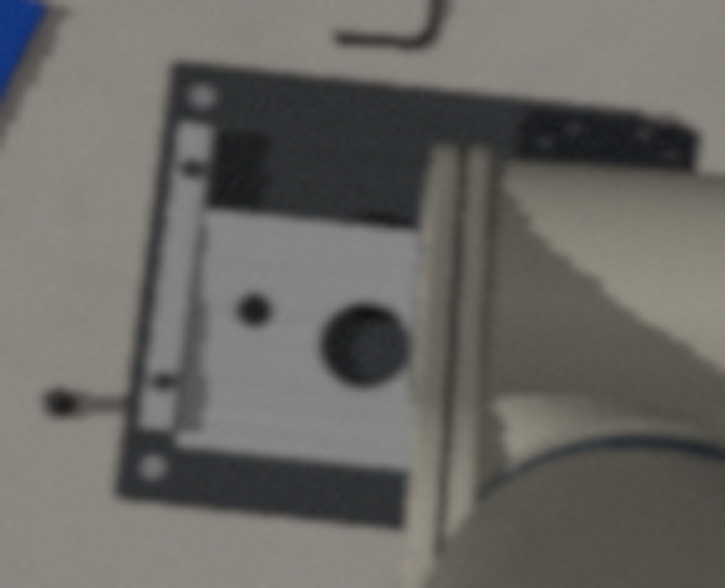

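The plate is against the rail: force jumped to 6.5 N at y = −78.6, against −79 predicted, and its edges look parallel to the rail. Now I retreat, rise, and go round to the rear edge.

Request:
{"method": "drive_tool", "body": {"series": [[[50, -2, 0, 0, 0], [50, -10, 0, 0, 0], [50, -20, 0, 0, 0], [50, 0, 0, -50, 0], [87, 0, 0, -50, 0], [87, 0, 0, 0, 10], [87, 0, 0, 0, 10], [87, 0, 0, 0, 10]]]}}

```text
time_s: 7.08
ee_pos: [0.5307, -0.045, 0.126]
tool_rot: [[0.578, 0.816, 0.001], [0.816, -0.578, 0.0], [0.0, 0.0, -1.0]]
contact_force: [0.3, 0.2, 0.7]
grip_width: 0.0857
```

Request:
{"method": "drive_tool", "body": {"series": [[[87, 0, 0, 0, 10], [87, 0, 0, 0, 10], [87, 0, 0, 0, 10], [87, 0, 0, 0, 10], [87, 0, 0, 0, 10], [87, 0, 0, 0, 10], [87, 0, 0, 0, 0]]]}}

```text
time_s: 7.95
ee_pos: [0.5307, -0.0449, 0.1257]
tool_rot: [[0.996, -0.085, 0.0], [-0.085, -0.996, 0.0], [0.0, -0.0, -1.0]]
contact_force: [-0.5, 0.0, 0.0]
grip_width: 0.087
```

```bash
python3 -c "
from go import *
plan(-115,0,60); snap('top','t6')
c=np.load('pics/t6.npz'); cv2.imwrite('pics/t6z.png',cv2.resize(c['image'][190:315,240:385,::-1],None,fx=5,fy=4.7,interpolation=cv2.INTER_CUBIC))"
```

```text
t 7.95 fix [ -34.6 -111.1] z 125.7 yaw_rel_deg -0.03 f [-0.5 -0. ] 0.0 w 0.08699678682830253 q [-0.11  0.43  1.9   0.    0.81  1.55]
tool shift mm [ -80.5 -111.    65.7]
```

View pics/t6z.png

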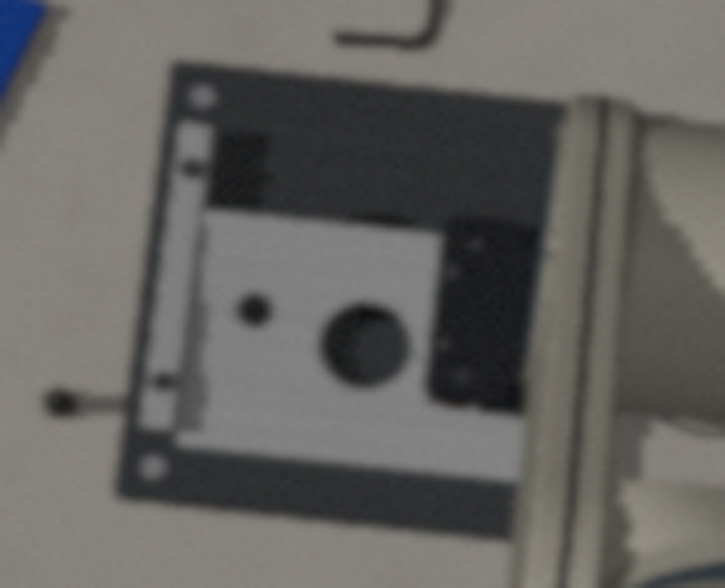

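Request:
{"method": "drive_tool", "body": {"series": [[[87, -40, 0, 0, 0], [87, -45, 0, 0, 0], [87, 0, -55, 0, 0], [87, 0, -56, 0, 0], [87, 0, 0, 40, 0], [87, 0, 0, 35, 0], [87, 0, 0, 0, 0]]]}}

```text
time_s: 8.88
ee_pos: [0.4539, 0.0733, 0.049]
tool_rot: [[0.996, -0.084, -0.005], [-0.084, -0.997, -0.001], [-0.005, 0.001, -1.0]]
contact_force: [-0.3, -0.6, 0.0]
grip_width: 0.0869
```

```bash
python3 -c "
from go import *
plan(-119,0,25); snap('scene','s7')
c=np.load('pics/s7.npz'); cv2.imwrite('pics/s7z.png',cv2.resize(c['image'][150:350,220:460,::-1],None,fx=3,fy=3,interpolation=cv2.INTER_CUBIC))
c=snap('top','t7'); cv2.imwrite('pics/t7z.png',cv2.resize(c['image'][190:315,240:385,::-1],None,fx=5,fy=4.7,interpolation=cv2.INTER_CUBIC))"
```

```text
t 8.875 fix [-121.2    0.2] z 49.0 yaw_rel_deg 0.08 f [-0.2 -0.7] 0.0 w 0.08690019204802425 q [0.13 0.49 2.08 0.   0.57 1.79]
tool shift mm [ 2.3  0.2 24. ]
```

View pics/s7z.png

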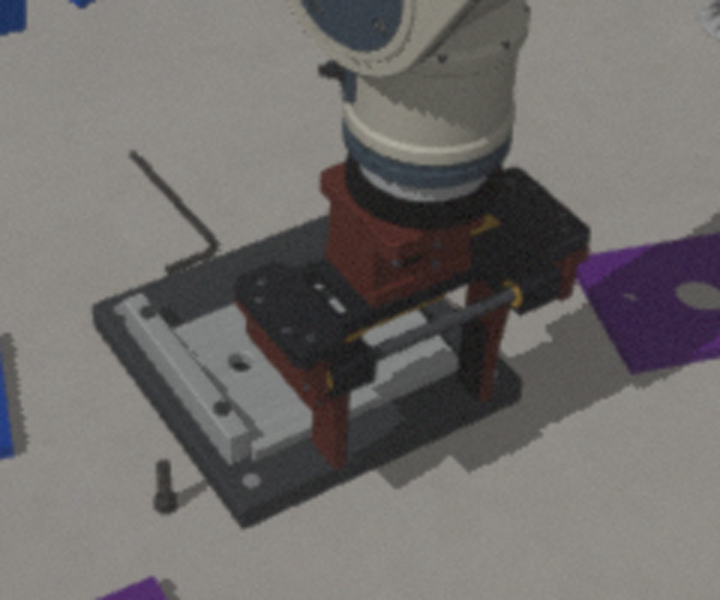

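View pics/t7z.png

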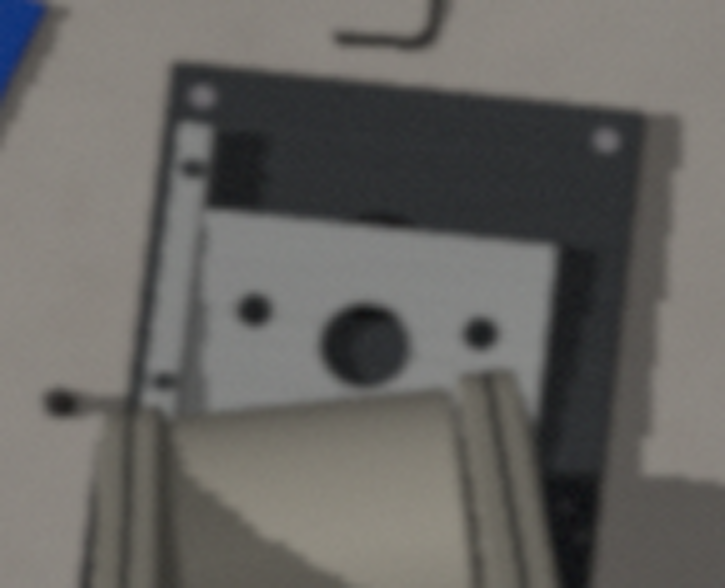

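Aligned with the rail, holes at (255,310) and (480,333). Lower and push in +x.

Request:
{"method": "drive_tool", "body": {"series": [[[87, 0, 0, 15, 0], [87, 0, 0, 10, 0], [87, 6, 0, 0, 0], [87, 6, 0, 0, 0], [87, 0, 0, 0, 0]]]}}

```text
time_s: 9.6
ee_pos: [0.4687, 0.0724, 0.026]
tool_rot: [[0.996, -0.087, 0.001], [-0.087, -0.996, 0.0], [0.001, -0.0, -1.0]]
contact_force: [0.1, 0.3, -0.1]
grip_width: 0.0869
```

```bash
python3 -c "
from go import *
plan(-60,0,24.5)"
```

```text
t 9.6 fix [-106.3    0.6] z 26.0 yaw_rel_deg -0.11 f [0.1 0.3] -0.1 w 0.08694670525548269 q [0.13 0.55 2.06 0.   0.53 1.79]
tool shift mm [46.3  0.5  1.5]
```

Request:
{"method": "drive_tool", "body": {"series": [[[87, 4, 0, 1, 0], [87, 4, 0, 0, 0], [87, 3, 0, 0, 0], [87, 3, 0, 0, 0], [87, 3, 0, 0, 0], [87, 3, 0, 0, 0]]]}}

```text
time_s: 10.35
ee_pos: [0.4874, 0.0707, 0.0246]
tool_rot: [[0.996, -0.087, -0.001], [-0.087, -0.996, -0.0], [-0.001, 0.0, -1.0]]
contact_force: [-2.2, 0.8, 0.1]
grip_width: 0.0871
```

Request:
{"method": "drive_tool", "body": {"series": [[[87, 2, 0, 0, 0], [87, 2, 0, 0, 0], [87, 2, 0, 0, 0]]]}}

```text
time_s: 10.72
ee_pos: [0.4936, 0.0701, 0.0246]
tool_rot: [[0.996, -0.087, -0.0], [-0.087, -0.996, -0.0], [-0.0, 0.0, -1.0]]
contact_force: [-3.1, 0.6, 0.3]
grip_width: 0.0873
```

```bash
python3 -c "
from go import *
plan(-60,0,24.5); snap('scene','s8')
c=np.load('pics/s8.npz'); cv2.imwrite('pics/s8z.png',cv2.resize(c['image'][150:350,220:460,::-1],None,fx=3,fy=3,interpolation=cv2.INTER_CUBIC))
c=snap('top','t8'); cv2.imwrite('pics/t8z.png',cv2.resize(c['image'][190:315,240:385,::-1],None,fx=5,fy=4.7,interpolation=cv2.INTER_CUBIC))"
```

```text
t 10.725 fix [-81.4   0.4] z 24.6 yaw_rel_deg -0.1 f [-3.1  0.4] 0.3 w 0.08728456437455503 q [ 0.12  0.57  2.01 -0.    0.56  1.77]
tool shift mm [21.4  0.4  0.1]
```

View pics/s8z.png

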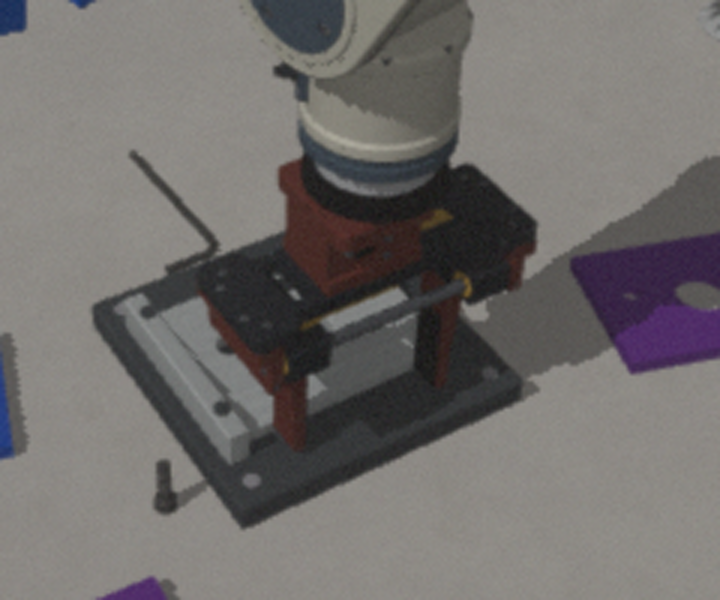

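View pics/t8z.png

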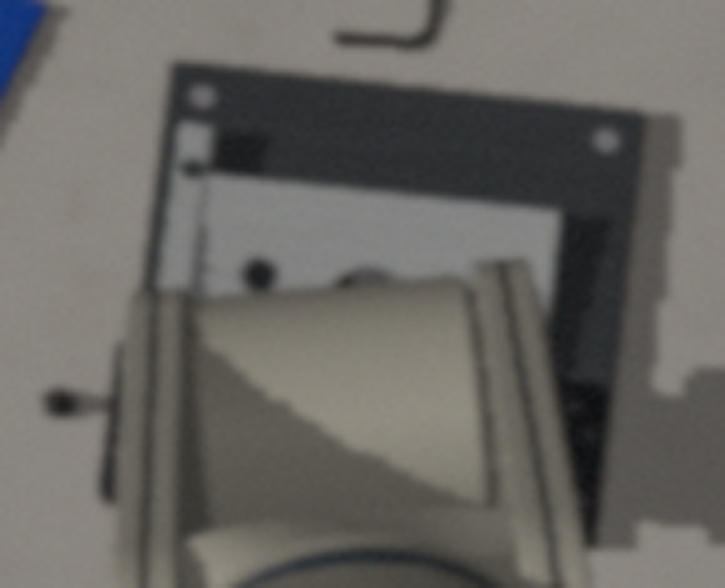

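Sliding along the rail, straight, at about 3 N. Continue.

Request:
{"method": "drive_tool", "body": {"series": [[[87, 2, 0, 0, 0], [87, 2, 0, 0, 0], [87, 2, 0, 0, 0], [87, 2, 0, 0, 0], [87, 2, 0, 0, 0]]]}}

```text
time_s: 11.45
ee_pos: [0.5036, 0.0693, 0.0246]
tool_rot: [[0.996, -0.087, -0.0], [-0.087, -0.996, -0.0], [-0.0, 0.0, -1.0]]
contact_force: [-2.0, -0.5, -1.2]
grip_width: 0.0867
```

Request:
{"method": "drive_tool", "body": {"series": [[[87, 1, 0, 0, 0], [87, 1, 0, 0, 0], [87, 1, 0, 0, 0], [87, 1, 0, 0, 0]]]}}

```text
time_s: 11.95
ee_pos: [0.5075, 0.069, 0.0247]
tool_rot: [[0.996, -0.087, 0.0], [-0.087, -0.996, -0.0], [0.0, 0.0, -1.0]]
contact_force: [-1.8, -0.6, -0.2]
grip_width: 0.0868
```

Request:
{"method": "drive_tool", "body": {"series": [[[87, 1, 0, 0, 0], [87, 1, 0, 0, 0]]]}}

```text
time_s: 12.2
ee_pos: [0.5104, 0.0689, 0.0249]
tool_rot: [[0.996, -0.087, 0.002], [-0.087, -0.996, 0.0], [0.002, -0.0, -1.0]]
contact_force: [-0.3, 0.3, -0.7]
grip_width: 0.0866
```

Request:
{"method": "drive_tool", "body": {"series": [[[87, 1, 0, 0, 0], [87, 1, 0, 0, 0]]]}}

```text
time_s: 12.45
ee_pos: [0.5119, 0.0687, 0.0248]
tool_rot: [[0.996, -0.087, 0.001], [-0.087, -0.996, 0.0], [0.001, -0.0, -1.0]]
contact_force: [0.4, -0.3, 1.3]
grip_width: 0.0871
```

```bash
python3 -c "
from go import *
plan(-60,0,24.5); snap('scene','s9')
c=np.load('pics/s9.npz'); cv2.imwrite('pics/s9z.png',cv2.resize(c['image'][150:350,220:460,::-1],None,fx=3,fy=3,interpolation=cv2.INTER_CUBIC))
c=snap('top','t9'); cv2.imwrite('pics/t9z.png',cv2.resize(c['image'][190:315,240:385,::-1],None,fx=5,fy=4.7,interpolation=cv2.INTER_CUBIC))"
```

```text
t 12.45 fix [-63.    0.5] z 24.8 yaw_rel_deg -0.09 f [ 0.4 -0.3] 1.3 w 0.08710599764719043 q [0.11 0.59 1.97 0.   0.59 1.77]
tool shift mm [3.  0.5 0.3]
```

View pics/s9z.png

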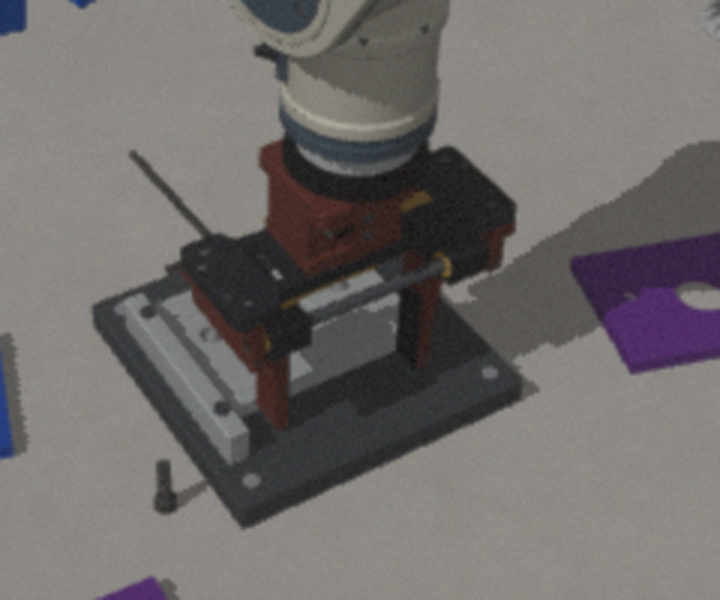

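View pics/t9z.png

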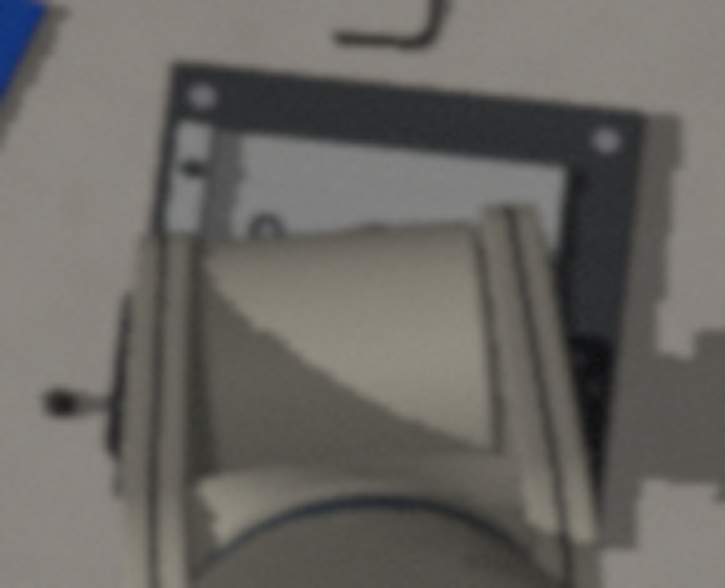

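Force fell to zero and the pin now shows inside the hole at (265,225), so the plate seems to have dropped. I'll back off and inspect.

Request:
{"method": "drive_tool", "body": {"series": [[[87, -10, 0, 0, 0], [87, -30, 0, 0, 0], [87, -20, 0, -20, 0], [87, 0, 0, -60, 0], [87, -30, 0, -60, 0], [87, 0, 60, -40, 0], [87, 0, 60, 0, 0], [87, 0, 60, 0, 0]]]}}

```text
time_s: 13.55
ee_pos: [0.4083, -0.0963, 0.196]
tool_rot: [[0.996, -0.085, 0.002], [-0.085, -0.996, -0.0], [0.002, 0.0, -1.0]]
contact_force: [1.5, 0.1, 0.4]
grip_width: 0.0871
```

Request:
{"method": "drive_tool", "body": {"series": [[[87, 0, 60, 0, 0], [87, 0, 60, 0, 0], [87, 0, 0, 0, 0], [87, 0, 0, 0, 0]]]}}

```text
time_s: 14.05
ee_pos: [0.3976, -0.214, 0.1948]
tool_rot: [[0.996, -0.088, -0.001], [-0.088, -0.996, 0.001], [-0.001, -0.001, -1.0]]
contact_force: [-0.3, 0.5, -0.1]
grip_width: 0.0868
```

```bash
python3 -c "
from go import *
rep(); snap('scene','s10')
c=np.load('pics/s10.npz'); cv2.imwrite('pics/s10z.png',cv2.resize(c['image'][190:330,240:400,::-1],None,fx=4,fy=4,interpolation=cv2.INTER_CUBIC))
c=snap('top','t10'); cv2.imwrite('pics/t10z.png',cv2.resize(c['image'][190:315,240:385,::-1],None,fx=5,fy=4.7,interpolation=cv2.INTER_CUBIC))"
```

```text
t 14.05 fix [-152.8 -290.8] z 194.8 yaw_rel_deg -0.15 f [-0.3  0.5] -0.1 w 0.08684980900410878 q [-0.52  0.21  2.02  0.    0.91  1.14]
```

View pics/s10z.png

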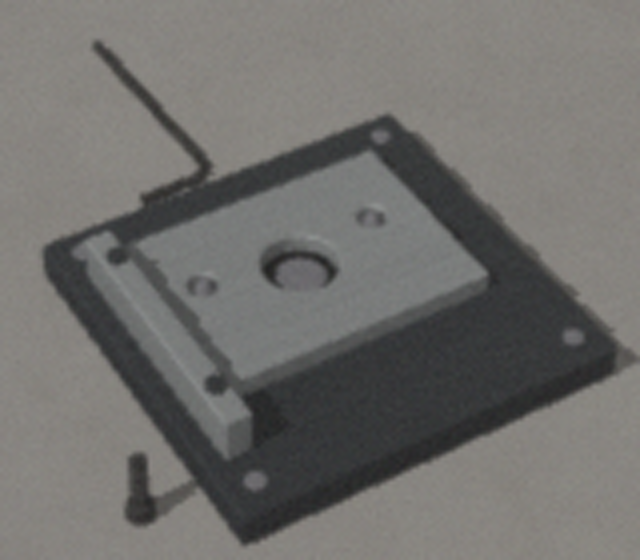

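View pics/t10z.png

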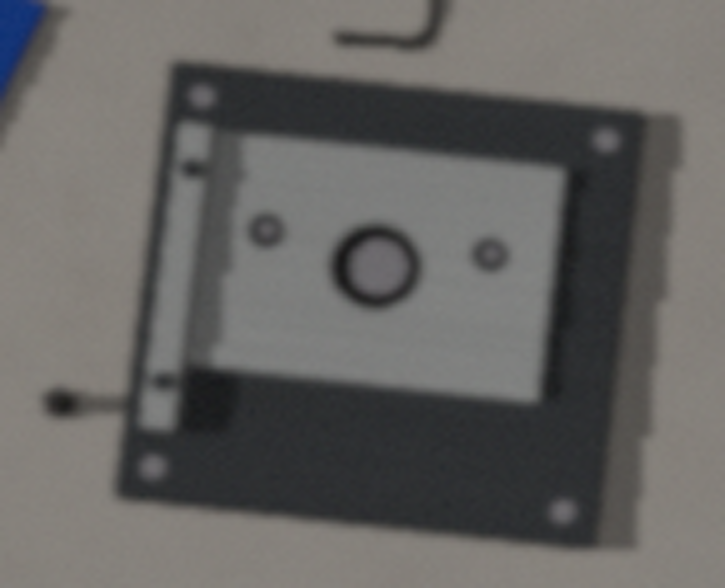

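Both pins sit centred in their holes, at (266,230) and (490,255). The bystanders look unmoved. A numeric check before handing in:

```bash
python3 - <<'E'
from go import *
c=np.load('pics/t10.npz')
P=lambda X,Y,z:((ray(c,240+X/5-.4,190+Y/4.7-.4,z)[:2]-T0)@R0*1e3).round(1)
print('holes',P(266,230,.03),P(490,255,.03),'bore',P(376,266,.03),'corners',P(213,130,.03),P(568,165,.03),P(542,402,.03),P(185,368,.03))
a=np.load('pics/top0.npz')['image'].astype(int);b=c['image'].astype(int)
d=np.abs(a-b).sum(2); print('hexdiff',d[140:202,300:340].max(),'screwdiff',d[262:285,244:264].max())
E
```

```text
holes [ 9.5 46.8] [  8.7 -43.2] bore [-1.   1.5] corners [49.8 72.8] [ 50.5 -70.1] [-51.1 -70.4] [-52.3  72. ]
hexdiff 21 screwdiff 21
```

```bash
python3 -c "
from plant import r
print(r.sign_off())"
```

```text
the job is handed in; nothing more can be done
None
```

The plate is seated over both pins and the job is handed in, at about 14 s of the 51 s. I got no verdict back.

- **How it was done:** I pushed the −y edge with two fingertips at about 2 N until it met the rail, where the force rose to 6.5 N. Then I pushed the rear edge in +x with the fingers wide open, at about 3 N. The force fell to zero as the plate dropped over the pins. The fingers then backed off, rose and moved well clear, with the wrist force at zero.
- **Plate position:** In the last top view the bore measures (−1, +1.5) mm from its place. The holes measure (9.5, 46.8) and (8.7, −43.2) mm against the nominal (10, ±45) mm. These offsets are about the 2 mm calibration error, and both pins look centred in their holes.
- **Plate flatness:** I judged this from the pictures only. The corners, taken at the flat height of 30 mm, fit a 100 x 140 mm plate to within 4 mm and show it turned about 0.01 rad. Neither the height nor the tilt was measured separately.
- **Hex key and screw:** Their image patches differ from the start only by noise, so they have not moved.
- **Disagreement:** The scene camera placed the base's side edges 2 to 7 mm away in y from where the top view put them. I relied on the top view, which agreed with the rail to about 1 mm.

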